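# File two leather templates in the slotted rack

### The arm

A 6-joint arm with a two-finger parallel gripper is mounted at the origin on the work surface. World frame = base frame: x ahead of the robot, y to its left, z up, the work surface at z = 0. Lengths are in m, angles in rad, forces in N, time in s.
With the tool pointing down it reaches from about 0.25 to 0.775 m from the base axis. Payload 4 kg.
Tool frame: the origin (TCP) lies midway between the tips of the shut fingers; the grasp point (between the pads) lies 19 mm behind it (grip_point_offset is the distance from the TCP to the grasp point, in m); z points along the fingers, y is the line along which they close (so a half turn about z gives the same grasp; the last joint's range is limited). The gripper opens to 94 mm and grips with 3 to 60 N. Pads are 16 mm wide; open, the fingers measure 119 mm over their backs; the gripper's body (75 mm by 177 mm) begins 78 mm behind the grasp point.
Start: joints at [-1.252, 0.087, 1.371, -0, 1.684, -0.103], TCP at [0.225, -0.502, 0.183] pointing down, gripper open.
Joint ranges: [-3.1, 3.1], [-0.76, 2.03], [0.27, 2.55], [-1.08, 4.22], [0.17, 2.65], [-2.57, 2.57]. Speed limits (rad/s): [2.79, 2.79, 3.14, 3.14, 3.14, 3.14].

### API

Orientations are given as [roll, pitch, yaw] about the fixed x, y, z axes, in that order (R = Rz(yaw) Ry(pitch) Rx(roll)).
In Python, from bench import * gives the robot as it stands.
- The arm moves only by the tool carry_out, never from a script. Its argument "commands" is a list of rows, each a list of 6 numbers: the shift along the tool's x, y, z in m, then the turn, a rotation vector about the tool's x, y, z in rad. In form: [[tx, ty, tz, rx, ry, rz], ...]. A call has exactly 5 rows; each row is the pose to reach, as a shift and turn from the pose commanded when the call began, along the tool's axes at that moment; what a row does not reach only later rows make up. A row lasts 1/10 s, in which the tool goes at most 50 mm and 8.59 degrees, less where a joint would pass 70% of its speed; a pose out of reach is approached as far as the arm can. A call with a gripper value outside its range is refused whole. "jaw" is the opening, from 0 (shut) to 1 (fully open), set as the call begins (left out, the last holds). The fingers move at their own pace and stop on an object; the grip force is fixed at half the most. Time passes only in rows, so rows that repeat a pose let the fingers close, or fill a call up. It gives the time, the measured TCP pose, the force, the opening and the grip force at its end, in the units of the state.
- get_obs(): the state, without advancing time (a new reading comes with each control period).
- snapshot(name): name is "side" or "top" or "wrist"; returns a dict with "img" (400x640x3 uint8, red, green, blue), "range_z" (400x640 float32, m along the optical axis (not along the pixel's ray), 0 where there is no reading), "fx", "fy", "cx", "cy" (pixels), "R" (3x3) and "t" (3): a world point X has camera coordinates R X + t. Camera axes: x right, y down, z forward; pixel columns grow to the right and rows downward; lengths in m; the calibration is good to about 2 mm. A picture is of the moment at which its call begins.
- close_job(): hands the job in; it is judged then, once.
The state is a dict: "time": time; "joint_positions": joint angles; "qvel": joint speeds; "joint_torque": joint torques, N m; "tool_pos": TCP position; "ee_rot": TCP orientation; "wrist_force": force on the tool from outside, world axes, zero at the start; "wrist_torque": the same for the moment, N m; "width": finger opening in m; "finger_force": force on a finger pad.
Only numpy, scipy, OpenCV 4.12 (cv2) and the standard library are available. Lean on these libraries where they do the work, as an engineer would, in place of code of your own. Each camera call takes 0.05 s, during which the arm holds its last target. There are 200 camera calls.

### The job

Put the two plywood templates that are propped against the thread box away in the slotted rack, so that the row of five steps down in height from the tall end to the low end. Stand each one upright on its straight bottom edge in its own empty groove, about centred across both rails, and lower it right to the groove's floor before letting go: don't drop it. Leave the three filed templates in their grooves, and the spool, mallet, glue jar and binder clip around them where they are.

Things in the scene. Friction and masses are not known exactly. Their poses are not given: they have to be found in the camera images.
- rack: Fixed beech rack: two parallel slotted rails 262 mm long (x), 52 mm high, 22 mm thick, centred at y = +-38 mm. Five grooves cut alike in both rails, so a template stands across both: along y, 50 mm apart in x, 12 mm wide, 40 mm deep (floor 12 mm above the table), mouths bevelled to 22 mm. Origin: centre of its underside; x from the tall end (groove 1) to the low end (groove 5), z up
- groove2 (a point): Second groove from the tall end, empty at the start: point on its floor (12 mm above the table), midway between the two rails; axes as the rack's (x across the groove's width, y along the groove, z up). It lies between the 160 mm and the 120 mm filed templates
- groove4 (a point): Fourth groove from the tall end, empty at the start: point on its floor, midway between the rails; axes as the rack's. It lies between the 120 mm and the 80 mm filed templates
- groove1 (a point): First groove, at the tall end: point on its floor midway between the rails; holds the 160 mm filed template
- groove3 (a point): Middle groove: point on its floor midway between the rails; holds the 120 mm filed template
- groove5 (a point): Fifth groove, at the low end: point on its floor midway between the rails; holds the 80 mm filed template
- arch_template: Loose template of 8 mm plywood, 120 mm wide, 140 mm tall with a half-round top, 55 to 100 g. Starts propped on its bottom edge on the table, leaning back 0.3 rad against the thread box's front rim. Origin: middle of its straight bottom edge; x through its thickness (at the start away from the box), y along its width, z up its height (at the start leaning toward the box). Pinch it by its top edge
- tab_template: Loose template of 8 mm plywood, 100 mm tall: lower part 130 mm wide and 60 mm high, on it a centred tab 80 mm wide and 40 mm high, 45 to 80 g. Starts propped beside the arch template in the same way (which one is on which side varies). Origin and axes as for the arch template
- filed_tall: Plywood template 104 mm wide, 160 mm tall, 8 mm thick, loose, already standing in groove 1. Origin: middle of its bottom edge; z up, x through its thickness
- filed_mid: Plywood template 120 mm wide, 120 mm tall with stepped top corners, 8 mm thick, loose, already standing in groove 3. Origin and axes as filed_tall
- filed_low: Plywood template 116 mm wide, 80 mm tall, 8 mm thick, loose, already standing in groove 5. Origin and axes as filed_tall
- thread_box: Fixed open cardboard tray, 120 mm (x) by 320 mm (y), 45 mm high, full of thread spools up to 50 mm high. Origin: centre of its underside on the table. The two templates lean on its front (+x) rim, centred 80 mm either side of its middle
- spool: Bystander: loose thread spool standing upright, 40 mm across, 58 mm high, in front of the thread box and the two leaning templates; origin at its underside
- mallet: Bystander: loose mallet lying down, handle 25 mm thick, white head 60 mm across and 100 mm long, about 245 mm long overall; origin on the table below the handle, x towards the head
- glue_jar: Bystander: loose closed jar, 68 mm across, 85 mm high; origin at its underside
- binder_clip: Bystander: loose black binder clip lying flat beside the rack, body 32 x 41 x 12 mm with wire arms 34 mm longer; origin at its underside
There are look-alikes about, which are no part of the job. Leave any purple look-alike of the filed_tall alone.

How it is judged:
By the outcome, as a careful person would: the job done as asked, in the order asked, and still so for the second after the job is handed in, with the robot touching nothing.
It also fails if it takes over 72 s, if anything falls off the work surface, if the arm or the gripper's body presses on something with over 40 N, if the wrist force passes 120 N, or if a joint passes its speed limit or range.

## Working session

There is one attempt and no reset: what is moved stays moved. The work goes in short steps, Python scripts to look and compute and a tool call to move; the robot and the scene stay as the last step left them, time stands still between calls to the robot, and variables do not carry over. Pictures are saved under pics/ and viewed, at most 10 in all, crops included, and the job is handed in when it is done.

Besides the shell and the picture viewer there is one more tool, called as name(argument=value, ...), one argument or row to a line, values as JSON. carry_out: Moves the arm, as the interface text tells. Its arguments: {"type":"object","properties":{"commands":{"type":"array","items":{"type":"array","items":{"type":"number"}}},"jaw":{"type":"number"}},"required":["commands"]}

```bash
ls; mkdir -p pics; cat > h.py <<'E'
from bench import *
import numpy as np, cv2
def cloud(s):
    z=s["range_z"]; v,u=np.indices(z.shape)
    P=np.stack([(u-s["cx"])/s["fx"]*z,(v-s["cy"])/s["fy"]*z,z],-1)
    W=(P-np.array(s["t"]))@np.array(s["R"])
    W[z<=0]=np.nan
    return W
E
python3 - <<'E'
from h import *
for n in ("top","side"):
    s=snapshot(n); cv2.imwrite(f"pics/{n}0.png",s["img"][...,::-1]); np.savez(f"{n}0.npz",**s)
print(get_obs())
E
```

```text
pics
{'time': 0.1, 'joint_positions': array([-1.25212007e+00,  8.78649540e-02,  1.37204870e+00, -1.03332736e-05,
        1.68359590e+00, -1.03094982e-01]), 'qvel': array([ 0.00105745, -0.00062176, -0.00315709, -0.00070838, -0.00024396,
        0.000413  ]), 'joint_torque': array([ 2.16081207e-03, -3.41255236e+01, -3.03300440e+01,  7.19476235e-02,
        3.03927180e-02, -9.63743764e-05]), 'tool_pos': array([ 0.22498899, -0.50130854,  0.18215769]), 'ee_rot': array([-3.13968488e+00, -1.87057255e-04,  4.21769904e-01]), 'wrist_force': array([ 0.0437886 ,  0.31335098, -0.56739553]), 'wrist_torque': array([-0.02748272, -0.04637341,  0.01554281]), 'finger_force': 0.0, 'width': 0.09356491833123305}
```

View pics/top0.png

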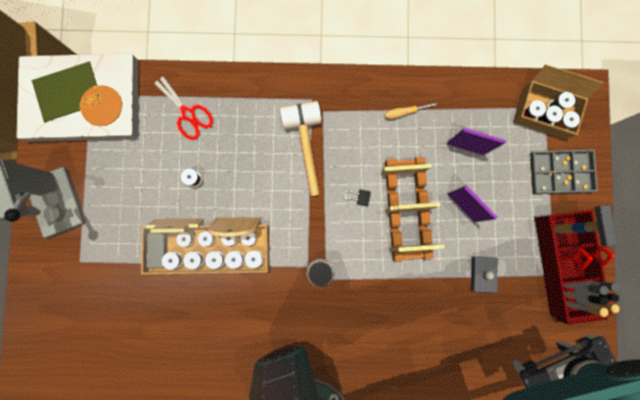

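View pics/side0.png

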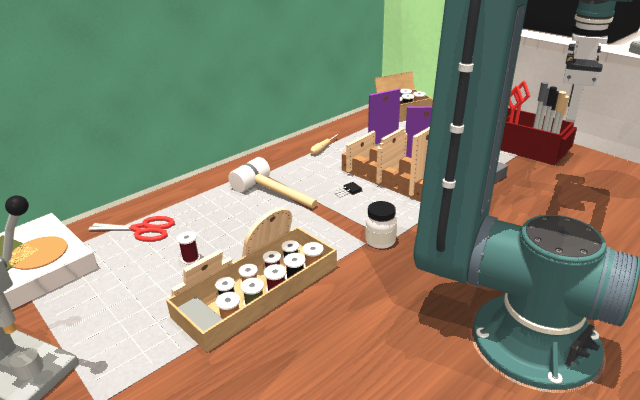

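The top view shows the box at about (205,247), with the tab template at (172,228) and the arch at (236,227). The rack is around (410,208), with filed templates at rows 168, 207 and 247. The purple look-alikes are at (475,142) and (472,203). Next I'll measure them.

```bash
python3 - <<'E'
from h import *
s=dict(np.load("top0.npz")); W=cloud(s)
print(s["R"].round(3),s["t"],s["fx"])
def box(n,u0,u1,v0,v1,zlo,zhi):
    P=W[v0:v1,u0:u1].reshape(-1,3); P=P[np.isfinite(P[:,0])&(P[:,2]>zlo)&(P[:,2]<zhi)]
    if len(P)<8: print(n,len(P));return
    r=cv2.minAreaRect((P[:,:2]*1000).astype(np.float32))
    print(n,len(P),"mean",P.mean(0).round(4),"rect",np.round(r[0],1),np.round(r[1],1),round(r[2],1),"z",np.percentile(P[:,2],[5,50,95]).round(3))
box("rails",380,440,150,265,.04,.06)
for n,v0,v1 in(("A",155,182),("B",190,222),("C",230,262)): box(n,375,455,v0,v1,.062,.2)
box("box",135,275,212,280,.03,.06)
box("tab",140,205,212,240,.06,.2); box("arch",205,270,210,245,.06,.2)
box("tabfull",140,205,212,240,.01,.2); box("archfull",205,270,210,245,.01,.2)
box("spool",175,205,165,190,.03,.1); box("jar",300,340,255,292,.05,.12)
box("pur1",440,510,120,160,.02,.3);box("pur2",440,510,175,230,.02,.3)
s=dict(np.load("top0.npz"));c=s["img"][130:290,120:460,::-1]
cv2.imwrite("pics/c0.png",cv2.resize(c,None,fx=2.3,fy=2.3,interpolation=3))
E
```

```text
[[ 0.022 -1.    -0.001]
 [-0.996 -0.022 -0.09 ]
 [ 0.09   0.003 -0.996]] [-0.03127318  0.56707194  1.25495426] 490.5731686613655
rails 1540 mean [ 0.5525 -0.2466  0.0506] rect [ 552.2 -247. ] [263.7 117.2] 6.7 z [0.043 0.051 0.056]
A 227 mean [ 0.6502 -0.2337  0.0868] rect [ 651.1 -234.8] [  9.2 117.1] 5.4 z [0.066 0.09  0.095]
B 258 mean [ 0.5516 -0.2468  0.1162] rect [ 560.3 -276.4] [ 29.3 177.2] 16.2 z [0.07  0.128 0.135]
C 209 mean [ 0.4521 -0.2454  0.1587] rect [ 452.4 -252.8] [  8.1 105.1] 5.3 z [0.086 0.17  0.175]
box 2958 mean [0.4353 0.2831 0.044 ] rect [443.1 275.4] [134.  322.3] 2.2 z [0.031 0.045 0.055]
tab 267 mean [0.487  0.3517 0.0849] rect [487.7 353.7] [ 18.8 125.2] 1.4 z [0.062 0.091 0.099]
arch 525 mean [0.4876 0.1957 0.1024] rect [487.1 198.5] [ 31.9 120.1] 1.3 z [0.064 0.104 0.134]
tabfull 962 mean [0.4853 0.3594 0.0495] rect [485.8 357.2] [ 53.  159.3] 1.3 z [0.016 0.041 0.097]
archfull 1226 mean [0.485  0.1954 0.0645] rect [493.6 196.4] [ 86.7 161.5] 1.3 z [0.017 0.046 0.13 ]
spool 208 mean [0.6199 0.3176 0.057 ] rect [620.8 319.8] [37.  39.9] 3.1 z [0.041 0.058 0.062]
jar 557 mean [ 0.385  -0.0222  0.08  ] rect [384.9 -21.9] [64.8 65.6] 0.2 z [0.056 0.084 0.089]
pur1 852 mean [ 0.7182 -0.401   0.1057] rect [ 719.8 -403.4] [105.5  11. ] 74.5 z [0.032 0.111 0.161]
pur2 824 mean [ 0.5604 -0.3907  0.1062] rect [ 561.4 -392.8] [104.7  10.8] 44.3 z [0.031 0.111 0.161]
```

View pics/c0.png

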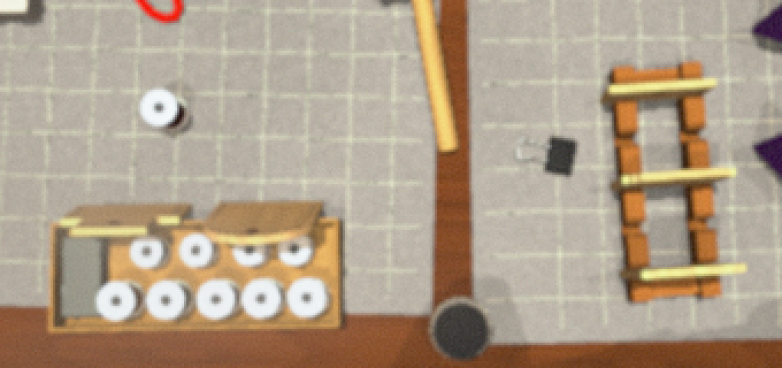

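The tall filed template is at x≈0.452, the mid one at 0.552 and the low one at 0.65, so the rack yaw is about 5.3°. The arch is at y≈0.196 and the tab at y≈0.355. I'll refine these fits next.

```bash
cat >> h.py <<'E'
from scipy.spatial.transform import Rotation as Ro
GO=0.019
def rel(p,Rt):
    o=get_obs(); Rm=Ro.from_euler("xyz",o["ee_rot"]); 
    print("rel",(Rm.inv().apply(np.array(p)-o["tool_pos"])).round(4),((Rm.inv()*Rt).as_rotvec()).round(4))
E
python3 - <<'E'
from h import *
from scipy.optimize import least_squares
s=dict(np.load("top0.npz")); W=cloud(s)
for n,u0,u1,yc,hw in(("tab",140,206,.355,.05),("arch",204,272,.196,.045)):
    P=W[205:245,u0:u1].reshape(-1,3); P=P[np.isfinite(P[:,0])]
    Q=P[(P[:,2]>.02)&(P[:,2]<.085)&(P[:,0]>.487)&(abs(P[:,1]-yc)<hw)]
    f=lambda a:Q[:,0]*np.cos(a[1])*np.cos(a[2])+Q[:,1]*np.sin(a[1])*np.cos(a[2])+Q[:,2]*np.sin(a[2])-a[0]
    r=least_squares(f,[.53,0,.3],loss="soft_l1",f_scale=.002); a=r.x
    print(n,len(Q),"d,yaw,lean",a.round(4),"rms",np.sqrt(np.median(f(a)**2)).round(4),"front base x at yc",((a[0]/np.cos(a[2])-yc*np.sin(a[1]))/np.cos(a[1])).round(4))
    T=P[(P[:,2]>.055)&(P[:,0]>.46)]
    k=(T[:,2]>np.nanpercentile(T[:,2],75)); print(" top pts",T[k].mean(0).round(4),T[k].min(0).round(4),T[k].max(0).round(4))
    for zl,zh in((.02,.04),(.04,.055),(.062,.07),(.07,.08),(.08,.09),(.09,.1),(.1,.11),(.11,.125)):
        K=P[(P[:,2]>zl)&(P[:,2]<zh)&(P[:,0]>.49-(zl-.05)*.3-.006)]
        if len(K)>5: y=np.percentile(K[:,1],[1,99]); print("  ",zl,len(K),y.round(4),y.mean().round(4))
P=W[150:265,375:455].reshape(-1,3); P=P[np.isfinite(P[:,0])]
for it in range(2):
    pass
th=np.radians(5.3)
for th in np.radians([4.9,5.3,5.7]):
    ex=np.array([np.cos(th),np.sin(th)]);ey=np.array([-ex[1],ex[0]])
    K=P[(P[:,2]>.047)&(P[:,2]<.057)]; c=np.array([.5523,-.244]); x=(K[:,:2]-c)@ex; y=(K[:,:2]-c)@ey
    m=np.min([abs(x-g) for g in(-.1,0,.1)],0)>.012
    x,y=x[m],y[m]; b=[]
    for lo,hi in((-.1,-.05),(-.05,0),(0,.05),(.05,.1)):
        q=(x>lo+.012)&(x<hi-.012); 
        b.append(np.r_[[np.median(y[q&(y*sg>0)]) for sg in(1,-1)]])
    print(np.degrees(th),"y of rails per bay",np.round(b,4).tolist(),"x ends",np.percentile(x,[.5,99.5]).round(4))
# groove positions along rail
th=np.radians(5.3);ex=np.array([np.cos(th),np.sin(th)]);ey=np.array([-ex[1],ex[0]])
x=(P[:,:2]-c)@ex;y=(P[:,:2]-c)@ey
for g in(-.05,.05):
  for sg in(1,-1):
    m=(abs(y-sg*.038)<.008)&(abs(x-g)<.02)&(P[:,2]<.046)
    print(g,sg,m.sum(),x[m].mean().round(4))
for g,z0 in((-.1,.165),(0,.125),(.1,.085)):
    m=(abs(x-g)<.012)&(abs(P[:,2]-.009-z0)<.014); print("filed",g,m.sum(),x[m].mean().round(4),np.percentile(y[m],[1,99]).round(4),"slope",np.degrees(np.arctan(np.polyfit(y[m],x[m],1)[0])).round(2),P[m,2].mean())
E
```

```text
tab 279 d,yaw,lean [0.5015 0.0318 0.3123] rms 0.0006 front base x at yc 0.516
 top pts [0.4816 0.3588 0.0975] [0.4774 0.3162 0.0951] [0.4864 0.395  0.1038]
   0.02 113 [0.2907 0.4181] 0.3544
   0.04 110 [0.2779 0.4328] 0.3554
   0.062 33 [0.2927 0.4086] 0.3507
   0.07 44 [0.3156 0.3943] 0.355
   0.08 39 [0.3145 0.3942] 0.3543
   0.09 125 [0.3153 0.3944] 0.3549
   0.1 9 [0.3278 0.3901] 0.359
arch 249 d,yaw,lean [0.5034 0.0406 0.3191] rms 0.0004 front base x at yc 0.5226
 top pts [0.4767 0.1978 0.1298] [0.4708 0.1621 0.1222] [0.4839 0.2367 0.1385]
   0.02 109 [0.1176 0.2583] 0.1879
   0.04 104 [0.1162 0.275 ] 0.1956
   0.062 45 [0.1389 0.2541] 0.1965
   0.07 51 [0.1387 0.2572] 0.198
   0.08 58 [0.1392 0.2554] 0.1973
   0.09 71 [0.1402 0.2561] 0.1982
   0.1 70 [0.1433 0.2507] 0.197
   0.11 99 [0.1498 0.2462] 0.198
4.9 y of rails per bay [[0.0347, -0.0425], [0.0357, -0.0414], [0.0353, -0.0418], [0.0352, -0.0408]] x ends [-0.1306  0.1294]
5.300000000000001 y of rails per bay [[0.035, -0.0417], [0.0358, -0.0412], [0.0348, -0.0417], [0.0344, -0.0414]] x ends [-0.1306  0.1292]
5.7 y of rails per bay [[0.0354, -0.0401], [0.0362, -0.0412], [0.0346, -0.0421], [0.0339, -0.0417]] x ends [-0.1307  0.1291]
-0.05 1 62 -0.0498
-0.05 -1 75 -0.0505
0.05 1 63 0.0511
0.05 -1 72 0.0517
filed -0.1 163 -0.1003 [-0.0503  0.0518] slope 0.17 0.17137987312360772
filed 0 152 -0.0007 [-0.0541  0.0451] slope -0.13 0.130826149561298
filed 0.1 184 0.099 [-0.0566  0.058 ] slope -0.0 0.09059368821151306
```

```bash
cat >> h.py <<'E'
F=Ro.from_matrix([[0,1,0],[1,0,0],[0,0,-1]])
T={"arch":(np.array([.518,.1975,.0012]),Ro.from_euler("ZY",[.037,-.3]),.14,.014),
   "tab":(np.array([.5118,.3548,.0012]),Ro.from_euler("ZY",[.037,-.3]),.10,.012)}
G={"arch":np.array([.5021,-.2506,.012]),"tab":np.array([.6017,-.2414,.012])}
YR=np.radians(5.3)
def pick(n,back):
    o,R,h,d=T[n]; rel(o+R.apply([0,0,h-d-GO+back]),R*F)
def place(n,up,dx=0,dz=0):   # up: bottom above groove floor; dz: extra grasp height correction
    o,R,h,d=T[n]; rel(G[n]+np.array([dx,0,h-d-GO+up+dz]),Ro.from_euler("Z",[YR])*F)
E
python3 -c "
from h import *
pick('arch',.10)"
```

```text
rel [ 0.4967 -0.5406 -0.0157] [-0.2654  0.1766 -1.1769]
```

carry_out(
  commands=[
    [0,0,-0.05,0,0,-0.1],
    [0.01,-0.01,-0.1,0,0,-0.25],
    [0.04,-0.04,-0.12,0,0,-0.4],
    [0.07,-0.075,-0.12,0,0,-0.55],
    [0.1,-0.11,-0.12,0,0,-0.7],
  ],
  jaw=0.43,
)

```text
time: 0.6
tool_pos: [0.2717, -0.3595, 0.3038]
ee_rot: [3.14, 0.001, 1.127]
wrist_force: [1.2, -1.3, -0.3]
width: 0.0574
finger_force: 0.0
```

```bash
python3 -c "
from h import *
pick('arch',.10)"
```

```text
rel [ 0.5805 -0.0711  0.1044] [-0.2929  0.0731 -0.477 ]
```

carry_out(
  commands=[
    [0.048,-0.006,0.0,-0.02,0.0,-0.04],
    [0.096,-0.012,0.0,-0.04,0.01,-0.08],
    [0.144,-0.018,0.0,-0.06,0.015,-0.12],
    [0.192,-0.024,0.01,-0.08,0.02,-0.16],
    [0.24,-0.03,0.02,-0.1,0.025,-0.2],
  ],
)

```text
time: 1.1
tool_pos: [0.3486, -0.1295, 0.2829]
ee_rot: [3.038, -0.015, 1.323]
wrist_force: [0.6, -0.8, -0.6]
width: 0.0404
finger_force: 0.0
```

```bash
python3 -c "
from h import *
pick('arch',.10)"
```

```text
rel [0.3401 0.0161 0.0912] [-0.1929  0.0426 -0.282 ]
```

carry_out(
  commands=[
    [0.048,0.0,0.005,-0.04,0.01,-0.06],
    [0.095,0.0,0.015,-0.08,0.02,-0.12],
    [0.14,0.005,0.025,-0.12,0.03,-0.18],
    [0.185,0.01,0.035,-0.16,0.035,-0.24],
    [0.23,0.01,0.05,-0.193,0.043,-0.282],
  ],
)

```text
time: 1.6
tool_pos: [0.4202, 0.0905, 0.2381]
ee_rot: [2.84, -0.001, 1.609]
wrist_force: [0.9, -0.9, 0.3]
width: 0.0405
finger_force: 0.0
```

```bash
python3 -c "
from h import *
pick('arch',.06)"
```

```text
rel [0.1031 0.0271 0.0896] [ 0.002  -0.001   0.0013]
```

carry_out(
  commands=[
    [0.03,0.01,0.025,0,0,0],
    [0.06,0.02,0.05,0,0,0],
    [0.09,0.027,0.075,0,0,0],
    [0.103,0.027,0.0896,0,0,0],
    [0.103,0.027,0.0896,0,0,0],
  ],
)

```text
time: 2.1
tool_pos: [0.4661, 0.1945, 0.1561]
ee_rot: [2.851, 0.001, 1.61]
wrist_force: [-0.4, 0.2, -0.5]
width: 0.0403
finger_force: 0.0
```

```bash
python3 - <<'E'
from h import *
pick('arch',0)
s=snapshot("wrist"); cv2.imwrite("pics/w1.png",s["img"][...,::-1])
W=cloud(s); o,R,h,d=T["arch"]; L=R.inv().apply((W.reshape(-1,3)-o))
m=(L[:,2]>.06)&(L[:,2]<.15)&(abs(L[:,0])<.02)&(abs(L[:,1])<.075); K=L[m]
print(m.sum(),np.percentile(K,[1,50,99],axis=0).round(4))
t=K[(K[:,2]>.125)&(abs(K[:,1])<.025)]
if len(t): print("top",np.percentile(t,[2,50,98],axis=0).round(4))
E
```

```text
rel [0.0011 0.0044 0.0563] [-0.0089  0.0005  0.0027]
1745 [[-0.0081 -0.0466  0.0771]
 [-0.0039  0.016   0.1334]
 [ 0.0005  0.0609  0.1407]]
top [[-0.008  -0.0234  0.1306]
 [-0.0039  0.003   0.1384]
 [ 0.0002  0.0243  0.1407]]
```

View pics/w1.png

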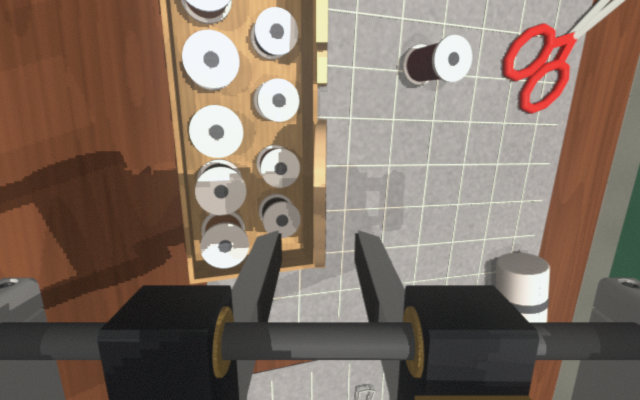

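The wrist view shows the arch edge near (320,200), midway between the fingers at (260,290) and (375,290). It sits about 3 mm nearer the box than I estimated. I'll descend and grip.

carry_out(
  commands=[
    [0.001,0.001,0.015,-0.004,0,0],
    [0.001,0.001,0.03,-0.008,0,0],
    [0.001,0.001,0.045,-0.008,0,0],
    [0.001,0.001,0.056,-0.008,0,0],
    [0.001,0.001,0.056,-0.008,0,0],
  ],
)

```text
time: 2.65
tool_pos: [0.485, 0.194, 0.1061]
ee_rot: [2.837, 0.0, 1.606]
wrist_force: [-0.1, 0.0, -0.0]
width: 0.0405
finger_force: 0.0
```

carry_out(
  commands=[
    [0,0,0,0,0,0],
    [0,0,0,0,0,0],
    [0,0,0,0,0,0],
    [0,0,0,0,0,0],
    [0,0,0,0,0,0],
  ],
  jaw=0,
)

```text
time: 3.15
tool_pos: [0.4856, 0.1954, 0.1075]
ee_rot: [2.835, -0.001, 1.607]
wrist_force: [-0.1, 0.6, 1.4]
width: 0.0075
finger_force: 30.0
```

```bash
python3 - <<'E'
from h import *
pick('arch',0); o=get_obs(); print(o["width"],o["finger_force"],o["wrist_force"])
E
```

```text
rel [ 0.0009 -0.0004  0.0041] [ 0.007  -0.0008 -0.0007]
0.007485735403028306 29.998649954795837 [-0.07124828  0.61385663  1.35582948]
```

carry_out(
  commands=[
    [0,0.003,-0.03,0,0,0],
    [0,0.01,-0.07,0,0,0],
    [0,0.015,-0.115,0,0,0],
    [0,0.03,-0.16,0.05,0,0],
    [0,0.04,-0.2,0.1,0,0],
  ],
)

```text
time: 3.65
tool_pos: [0.4626, 0.1944, 0.3124]
ee_rot: [2.935, -0.001, 1.608]
wrist_force: [0.3, -0.0, -0.9]
width: 0.0076
finger_force: 30.0
```

```bash
sed -i 's/"arch":(np.array(\[.518,.1975,.0012\]),Ro.from_euler("ZY",\[.037,-.3\]),.14,.014)/"arch":(np.array([.518,.1975,.0012]),Ro.from_euler("ZY",[.037,-.3]),.14,.010)/' h.py; python3 - <<'E'
from h import *
place("arch",.19); o=get_obs(); print(o["tool_pos"],o["width"],o["finger_force"],o["wrist_force"])
E
```

```text
rel [-0.4462  0.0227  0.0035] [[ 0.2064  0.0044 -0.0552]]
[0.46258312 0.19439807 0.31235599] 0.007627061313545089 29.988280534744263 [ 0.28818613 -0.01829356 -0.93494419]
```

carry_out(
  commands=[
    [-0.03,0.0,0,0.04,0,-0.01],
    [-0.07,0.003,0,0.08,0,-0.02],
    [-0.11,0.006,0,0.12,0,-0.03],
    [-0.155,0.01,0,0.16,0,-0.04],
    [-0.2,0.012,0,0.2,0.004,-0.05],
  ],
)

```text
time: 4.15
tool_pos: [0.4824, -0.0067, 0.3121]
ee_rot: [3.136, 0.0, 1.658]
wrist_force: [-0.2, 0.6, -0.6]
width: 0.0078
finger_force: 30.0
```

```bash
python3 - <<'E'
from h import *
place("arch",.19)
E
```

```text
rel [-0.2447 -0.0017 -0.0009] [[ 0.0053  0.0002 -0.0048]]
```

carry_out(
  commands=[
    [-0.045,0,0,0.005,0,-0.005],
    [-0.09,-0.001,0,0.005,0,-0.005],
    [-0.135,-0.001,0,0.005,0,-0.005],
    [-0.18,-0.002,0,0.005,0,-0.005],
    [-0.215,-0.002,0,0.005,0,-0.005],
  ],
)

```text
time: 4.65
tool_pos: [0.4987, -0.2221, 0.3116]
ee_rot: [3.141, 0.001, 1.661]
wrist_force: [0.8, 0.5, -0.5]
width: 0.0073
finger_force: 30.0
```

carry_out(
  commands=[
    [-0.015,0,0,0,0,0],
    [-0.03,0,0,0,0,0],
    [-0.03,0,0,0,0,0],
    [-0.03,0,0,0,0,0],
    [-0.03,0,0,0,0,0],
  ],
)

```text
time: 5.15
tool_pos: [0.5018, -0.248, 0.3127]
ee_rot: [3.139, 0.001, 1.664]
wrist_force: [-0.4, -0.0, -0.9]
width: 0.0072
finger_force: 30.0
```

```bash
python3 - <<'E'
from h import *
place("arch",.19)
for n in("side","wrist","top"):
    s=snapshot(n); np.savez(n+"1.npz",**s)
    W=cloud(s).reshape(-1,3); g=G["arch"]; R=Ro.from_euler("Z",YR)
    L=R.inv().apply(W-g)
    m=(L[:,2]>.185)&(L[:,2]<.30)&(abs(L[:,0])<.03)&(abs(L[:,1])<.075)
    K=L[m]; print(n,m.sum(), np.percentile(K,[1,50,99],axis=0).round(4).tolist() if m.sum()>5 else "")
cv2.imwrite("pics/all1.png",np.hstack([cv2.resize(np.load(f"{n}1.npz")["img"][...,::-1],(400,250)) for n in("side","wrist")]))
E
```

```text
rel [-0.0026  0.     -0.0003] [[0.0021 0.0006 0.0009]]
side 1174 [[-0.0082, -0.0332, 0.1897], [-0.005, 0.022, 0.2454], [0.0022, 0.0643, 0.2988]]
wrist 308 [[-0.0053, 0.0559, 0.2], [-0.001, 0.0615, 0.2875], [0.0027, 0.0648, 0.2999]]
top 93 [[-0.0046, 0.0014, 0.1923], [-0.0036, 0.0586, 0.2573], [0.004, 0.0657, 0.2993]]
```

View pics/all1.png

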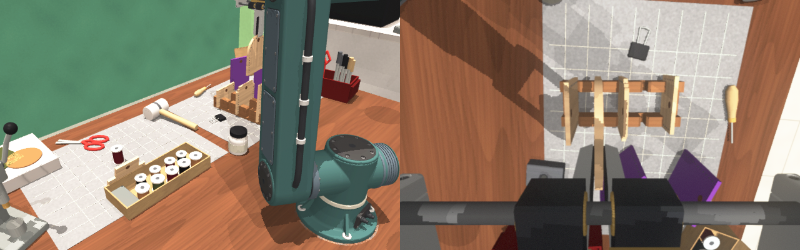

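The wrist view shows the arch hanging over groove 2, at about (598,130), between the tall and mid templates. I'll check its tilt and bottom height from the saved clouds.

```bash
python3 - <<'E'
from h import *
for n in("side","wrist","top"):
    s=dict(np.load(n+"1.npz")); L=Ro.from_euler("Z",YR).inv().apply(cloud(s).reshape(-1,3)-G["arch"])
    K=L[(L[:,2]>.15)&(L[:,2]<.31)&(abs(L[:,0])<.02)&(abs(L[:,1])<.075)]
    print(n,len(K),"zmin",np.percentile(K[:,2],[0.3,1,2]).round(4))
    for a in np.arange(.18,.3,.02):
        q=K[(K[:,2]>a)&(K[:,2]<a+.02)]
        if len(q)>5: print("  ",a.round(2),len(q),np.percentile(q[:,0],[2,50,98]).round(4),np.percentile(q[:,1],[2,98]).round(4))
E
```

```text
side 1281 zmin [0.1878 0.1898 0.1907]
   0.18 117 [-0.0079 -0.0051 -0.0009] [-0.0321  0.0634]
   0.2 205 [-0.0085 -0.0053  0.0003] [-0.0326  0.0636]
   0.22 211 [-0.0076 -0.0053  0.0011] [-0.0333  0.0635]
   0.24 216 [-0.0077 -0.005   0.001 ] [-0.0311  0.0643]
   0.26 210 [-0.0073 -0.0047  0.0008] [-0.0302  0.0636]
   0.28 215 [-0.007  -0.0046  0.0026] [-0.0298  0.061 ]
wrist 552 zmin [0.1997 0.2008 0.216 ]
   0.2 17 [-0.006  -0.0018  0.0012] [0.0647 0.0648]
   0.22 11 [-0.0054 -0.0017  0.0019] [0.0647 0.0648]
   0.24 23 [-0.0052 -0.0016  0.0022] [0.0647 0.0648]
   0.26 43 [-0.0048 -0.0016  0.0023] [0.0636 0.0648]
   0.28 211 [-0.0049 -0.0009  0.0027] [0.0559 0.0636]
top 114 zmin [0.1913 0.1926 0.1939]
   0.2 13 [-0.0045 -0.0043  0.0014] [0.0066 0.0657]
   0.22 14 [-0.0043 -0.0041  0.0034] [0.0192 0.0656]
   0.24 18 [-0.0042 -0.0039  0.0023] [0.008  0.0654]
   0.26 15 [-0.0039 -0.003   0.0038] [0.0168 0.0653]
   0.28 28 [-0.0039 -0.0001  0.0041] [0.0301 0.0637]
```

carry_out(
  commands=[
    [-0.0045,0.001,0.01,0,0,0],
    [-0.0045,0.001,0.04,0,0,0],
    [-0.0045,0.001,0.07,0,0,0],
    [-0.0045,0.001,0.1,0,0,0],
    [-0.0045,0.001,0.13,0,0,0],
  ],
)

```text
time: 5.8
tool_pos: [0.5029, -0.2537, 0.1801]
ee_rot: [3.141, 0.0, 1.662]
wrist_force: [1.0, 0.6, -1.5]
width: 0.0077
finger_force: 30.0
```

carry_out(
  commands=[
    [0,0,0.006,0,0,0],
    [0,0,0.014,0,0,0],
    [0,0,0.022,0,0,0],
    [0,0,0.03,0,0,0],
    [0,0,0.035,0,0,0],
  ],
)

```text
time: 6.3
tool_pos: [0.5036, -0.2541, 0.1474]
ee_rot: [3.139, 0.001, 1.662]
wrist_force: [-0.4, -0.0, -1.3]
width: 0.0074
finger_force: 30.0
```

```bash
python3 - <<'E'
from h import *
place("arch",0)
print(get_obs()["wrist_force"],get_obs()["wrist_torque"])
E
```

```text
rel [ 0.0037 -0.0012  0.0244] [[ 0.0023  0.0013 -0.001 ]]
[-0.39813781 -0.02626037 -1.2692537 ] [-0.04818834 -0.09176669 -0.00173135]
```

carry_out(
  commands=[
    [0,0,0.004,0,0,0],
    [0,0,0.009,0,0,0],
    [0,0,0.014,0,0,0],
    [0,0,0.018,0,0,0],
    [0,0,0.02,0,0,0],
  ],
)

```text
time: 6.8
tool_pos: [0.5031, -0.2538, 0.1266]
ee_rot: [3.141, 0.0, 1.662]
wrist_force: [-0.4, -0.4, -1.2]
width: 0.0073
finger_force: 30.0
```

carry_out(
  commands=[
    [0,0,0.001,0,0,0],
    [0,0,0.002,0,0,0],
    [0,0,0.003,0,0,0],
    [0,0,0.003,0,0,0],
    [0,0,0.003,0,0,0],
  ],
)

```text
time: 7.3
tool_pos: [0.5034, -0.2539, 0.1243]
ee_rot: [3.14, 0.001, 1.662]
wrist_force: [-0.2, 0.3, -0.3]
width: 0.0077
finger_force: 30.0
```

```bash
python3 - <<'E'
from h import *
place("arch",0)
print(get_obs()["wrist_force"],get_obs()["wrist_torque"])
E
```

```text
rel [ 0.0034 -0.001   0.0013] [[ 0.0016  0.0007 -0.001 ]]
[-0.15749575  0.28207177 -0.32659076] [-0.03882851 -0.09783512 -0.01056264]
```

carry_out(
  commands=[
    [0,0,0.0005,0,0,0],
    [0,0,0.001,0,0,0],
    [0,0,0.0015,0,0,0],
    [0,0,0.0015,0,0,0],
    [0,0,0.0015,0,0,0],
  ],
)

```text
time: 7.8
tool_pos: [0.5035, -0.254, 0.1231]
ee_rot: [3.14, 0.001, 1.662]
wrist_force: [-0.2, -0.3, 1.0]
width: 0.0077
finger_force: 30.0
```

carry_out(
  commands=[
    [0,0,0.0005,0,0,0],
    [0,0,0.001,0,0,0],
    [0,0,0.0015,0,0,0],
    [0,0,0.0015,0,0,0],
    [0,0,0.0015,0,0,0],
  ],
)

```text
time: 8.3
tool_pos: [0.5041, -0.2541, 0.123]
ee_rot: [3.138, 0.002, 1.662]
wrist_force: [0.5, 0.7, 6.7]
width: 0.0072
finger_force: 30.0
```

carry_out(
  commands=[
    [0,0,-0.0005,0,0,0],
    [0,0,-0.0005,0,0,0],
    [0,0,-0.0005,0,0,0],
    [0,0,-0.0005,0,0,0],
    [0,0,-0.0005,0,0,0],
  ],
  jaw=0.28,
)

```text
time: 8.8
tool_pos: [0.5031, -0.2538, 0.1212]
ee_rot: [3.141, 0.0, 1.662]
wrist_force: [0.1, -0.7, 0.0]
width: 0.0267
finger_force: 0.0
```

carry_out(
  commands=[
    [0,0,-0.015,0,0,0],
    [0,0,-0.04,0,0,0],
    [0,0,-0.08,0,0,0],
    [0,0,-0.125,0,0,0],
    [0,0,-0.16,0,0,0],
  ],
)

```text
time: 9.3
tool_pos: [0.5033, -0.254, 0.286]
ee_rot: [3.137, 0.003, 1.662]
wrist_force: [0.5, -0.6, -0.7]
width: 0.0266
finger_force: 0.0
```

```bash
python3 - <<'E'
from h import *
pick("tab",.10)
s=snapshot("wrist"); 
L=Ro.from_euler("Z",YR).inv().apply(cloud(s).reshape(-1,3)-G["arch"])
K=L[(L[:,2]>.06)&(L[:,2]<.15)&(abs(L[:,0])<.02)&(abs(L[:,1])<.075)]
print(len(K),np.percentile(K,[1,50,99],axis=0).round(4))
cv2.imwrite("pics/w2.png",s["img"][...,::-1])
E
```

```text
rel [0.6085 0.0136 0.1216] [-0.2952 -0.0052  0.0546]
896 [[-0.0068 -0.051   0.0853]
 [-0.0027  0.0114  0.1333]
 [ 0.0014  0.0583  0.1405]]
```

View pics/w2.png

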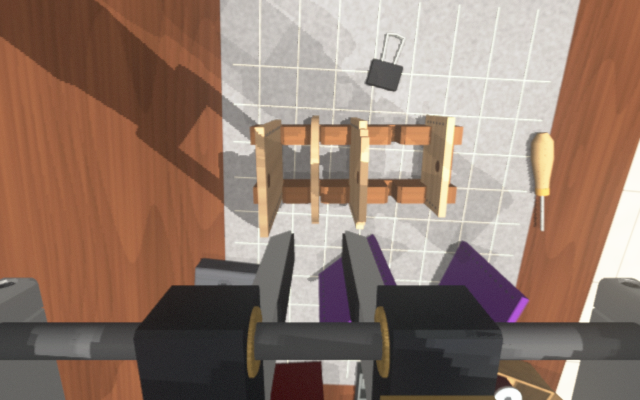

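The arch stands upright in groove 2, at (315,170), with its top 0.1405 m above the groove floor, so it is fully down. Now the tab.

carry_out(
  commands=[
    [0.04,0,0.0,-0.02,0,0.005],
    [0.085,0,0.0,-0.05,0,0.01],
    [0.13,0,0.0,-0.08,0,0.015],
    [0.175,0,0.0,-0.11,0,0.02],
    [0.22,0,0.0,-0.14,0,0.025],
  ],
  jaw=0.43,
)

```text
time: 9.85
tool_pos: [0.4826, -0.0332, 0.2828]
ee_rot: [2.997, -0.001, 1.637]
wrist_force: [0.7, 0.7, -0.2]
width: 0.0405
finger_force: 0.0
```

```bash
python3 - <<'E'
from h import *
pick("tab",.10)
E
```

```text
rel [ 0.3866 -0.0127  0.1199] [-0.1556 -0.0074  0.0278]
```

carry_out(
  commands=[
    [0.045,0,0.005,-0.03,0,0.005],
    [0.09,-0.002,0.01,-0.06,0,0.01],
    [0.135,-0.004,0.02,-0.09,0,0.015],
    [0.18,-0.006,0.03,-0.12,0,0.02],
    [0.225,-0.01,0.05,-0.155,-0.007,0.028],
  ],
)

```text
time: 10.35
tool_pos: [0.4659, 0.1915, 0.2339]
ee_rot: [2.838, -0.002, 1.608]
wrist_force: [0.5, 1.0, -0.5]
width: 0.0406
finger_force: 0.0
```

```bash
python3 - <<'E'
from h import *
pick("tab",.07)
E
```

```text
rel [ 0.1613 -0.0197  0.0989] [ 0.0037 -0.0023 -0.0009]
```

carry_out(
  commands=[
    [0.045,-0.005,0.02,0,0,0],
    [0.09,-0.01,0.045,0,0,0],
    [0.13,-0.017,0.07,0,0,0],
    [0.16,-0.02,0.095,0,-0.002,0],
    [0.161,-0.02,0.099,0.003,-0.002,0],
  ],
)

```text
time: 10.85
tool_pos: [0.4664, 0.353, 0.1263]
ee_rot: [2.855, 0.004, 1.612]
wrist_force: [1.1, -1.6, -0.3]
width: 0.0402
finger_force: 0.0
```

```bash
python3 - <<'E'
from h import *
pick('tab',0)
s=snapshot("wrist"); 
W=cloud(s); o,R,h,d=T["tab"]; L=R.inv().apply((W.reshape(-1,3)-o))
K=L[(L[:,2]>.06)&(L[:,2]<.11)&(abs(L[:,0])<.02)&(abs(L[:,1])<.075)]
print(len(K),np.percentile(K,[1,50,99],axis=0).round(4))
t=K[(K[:,2]>.095)]
print("top",len(t),np.percentile(t,[2,50,98],axis=0).round(4))
pick('tab',0)
E
```

```text
rel [0.0002 0.0073 0.0638] [-0.0129  0.003   0.0056]
1553 [[-0.0068 -0.0618  0.0601]
 [-0.0028  0.0112  0.0999]
 [ 0.0011  0.0639  0.1016]]
top 1240 [[-0.0067 -0.037   0.0987]
 [-0.0029  0.004   0.1001]
 [ 0.0009  0.04    0.1015]]
rel [0.0018 0.0058 0.0649] [-0.0111  0.0036  0.0041]
```

carry_out(
  commands=[
    [0.002,0.003,0.01,-0.006,0.003,0.004],
    [0.003,0.0035,0.025,-0.011,0.003,0.004],
    [0.003,0.0035,0.042,-0.011,0.003,0.004],
    [0.003,0.0035,0.058,-0.011,0.003,0.004],
    [0.003,0.0035,0.065,-0.011,0.003,0.004],
  ],
)

```text
time: 11.4
tool_pos: [0.4918, 0.353, 0.0693]
ee_rot: [2.837, -0.003, 1.602]
wrist_force: [-0.1, -0.3, 0.6]
width: 0.0404
finger_force: 0.0
```

carry_out(
  commands=[
    [0,0,0,0,0,0],
    [0,0,0,0,0,0],
    [0,0,0,0,0,0],
    [0,0,0,0,0,0],
    [0,0,0,0,0,0],
  ],
  jaw=0,
)

```text
time: 11.9
tool_pos: [0.4911, 0.355, 0.0701]
ee_rot: [2.836, -0.003, 1.605]
wrist_force: [-0.8, -0.0, 2.0]
width: 0.0079
finger_force: 30.0
```

```bash
python3 - <<'E'
from h import *
pick('tab',0); o=get_obs(); print(o["width"],o["finger_force"],o["wrist_force"])
E
```

```text
rel [-0.001  -0.0006  0.0029] [ 0.0055 -0.0024 -0.0035]
0.007939554219335327 29.983406960964203 [-0.84141433 -0.04721056  1.96360274]
```

carry_out(
  commands=[
    [0,0.003,-0.03,0,0,0],
    [0,0.01,-0.07,0,0,0],
    [0,0.015,-0.115,0,0,0],
    [0,0.03,-0.16,0.05,0,0],
    [0,0.045,-0.2,0.1,0,0],
  ],
)

```text
time: 12.4
tool_pos: [0.4727, 0.3538, 0.2764]
ee_rot: [2.938, -0.004, 1.607]
wrist_force: [1.6, -0.1, -0.0]
width: 0.0074
finger_force: 30.0
```

```bash
sed -i 's/,.10,.012)/,.10,.009)/' h.py; python3 - <<'E'
from h import *
place("tab",.19); o=get_obs(); print(o["width"],o["finger_force"])
E
```

```text
rel [-0.5995  0.1051  0.0219] [[ 0.204   0.0021 -0.0565]]
0.007401785315678496 29.974900782108307
```

carry_out(
  commands=[
    [-0.035,0.005,0.002,0.03,0,-0.01],
    [-0.08,0.013,0.004,0.07,0,-0.02],
    [-0.125,0.02,0.006,0.11,0,-0.03],
    [-0.17,0.03,0.008,0.16,0,-0.04],
    [-0.215,0.038,0.008,0.204,0.002,-0.056],
  ],
)

```text
time: 12.9
tool_pos: [0.5202, 0.1384, 0.2728]
ee_rot: [-3.14, 0.001, 1.662]
wrist_force: [0.3, 0.7, -0.7]
width: 0.0075
finger_force: 30.0
```

```bash
python3 - <<'E'
from h import *
place("tab",.19)
E
```

```text
rel [-0.3856  0.0466 -0.0009] [[-0.0011  0.0008 -0.0014]]
```

carry_out(
  commands=[
    [-0.045,0.006,-0.001,0,0,0],
    [-0.09,0.012,-0.001,0,0,0],
    [-0.135,0.018,-0.001,0,0,0],
    [-0.18,0.024,-0.001,0,0,0],
    [-0.225,0.03,-0.001,0,0,0],
  ],
)

```text
time: 13.4
tool_pos: [0.5704, -0.0831, 0.2742]
ee_rot: [3.141, 0.001, 1.661]
wrist_force: [-0.5, 0.5, -0.4]
width: 0.0076
finger_force: 30.0
```

carry_out(
  commands=[
    [-0.045,0.006,0,0,0,0],
    [-0.09,0.011,0,0,0,0],
    [-0.135,0.015,0,0,0,0],
    [-0.158,0.0165,0,0,0,0],
    [-0.16,0.0165,0,0,0,0],
  ],
)

```text
time: 13.9
tool_pos: [0.6008, -0.2425, 0.2726]
ee_rot: [-3.14, 0.001, 1.657]
wrist_force: [-1.1, -0.4, 0.2]
width: 0.0073
finger_force: 30.0
```

carry_out(
  commands=[
    [0,0,0,0,0,0],
    [0,0,0,0,0,0],
    [0,0,0,0,0,0],
    [0,0,0,0,0,0],
    [0,0,0,0,0,0],
  ],
)

```text
time: 14.4
tool_pos: [0.6011, -0.2383, 0.2748]
ee_rot: [3.141, 0.001, 1.662]
wrist_force: [0.3, -0.2, -0.6]
width: 0.0076
finger_force: 30.0
```

```bash
python3 - <<'E'
from h import *
place("tab",.19)
for n in("side","wrist","top"):
    s=snapshot(n); L=Ro.from_euler("Z",YR).inv().apply(cloud(s).reshape(-1,3)-G["tab"])
    K=L[(L[:,2]>.15)&(L[:,2]<.27)&(abs(L[:,0])<.02)&(abs(L[:,1])<.08)]
    if len(K)<9: continue
    print(n,len(K),"zmin",np.percentile(K[:,2],[0.3,1,2]).round(4))
    for a in np.arange(.18,.27,.02):
        q=K[(K[:,2]>a)&(K[:,2]<a+.02)]
        if len(q)>5: print("  ",a.round(2),len(q),np.percentile(q[:,0],[2,50,98]).round(4),np.percentile(q[:,1],[2,98]).round(4))
    if n=="wrist": # neighbours & filed reference
        for g in(-.05,.05):
            f=L[(abs(L[:,0]-g)<.012)&(L[:,2]>.06)&(L[:,2]<.13)&(abs(L[:,1])<.075)]
            if len(f)>9: print("  filed",g,np.percentile(f,[2,50,98],axis=0).round(4).tolist())
E
```

```text
rel [-0.0031  0.0003  0.0008] [[ 0.0009  0.0015 -0.0012]]
side 983 zmin [0.1893 0.1901 0.1908]
   0.18 132 [-0.0091 -0.0061 -0.0022] [-0.0638  0.066 ]
   0.2 263 [-0.0093 -0.006  -0.0005] [-0.0615  0.0657]
   0.22 259 [-0.0092 -0.0058 -0.0012] [-0.0604  0.0668]
   0.24 240 [-0.008  -0.0052  0.0013] [-0.0588  0.0662]
   0.26 89 [-0.0077 -0.0049  0.0026] [-0.0397  0.0429]
wrist 660 zmin [0.2005 0.201  0.2155]
   0.2 22 [-0.0063 -0.0027  0.0013] [0.0676 0.0677]
   0.22 12 [-0.0056 -0.0022  0.0013] [0.0677 0.0678]
   0.24 582 [-0.0055 -0.0018  0.0019] [0.0427 0.0677]
   0.26 43 [-0.0052 -0.0012  0.0023] [0.0425 0.043 ]
  filed -0.05 [[-0.0553, -0.06, 0.0632], [-0.0486, 0.0027, 0.1116], [-0.0475, 0.0551, 0.1209]]
  filed 0.05 [[0.0441, -0.0534, 0.0624], [0.0472, 0.0051, 0.0794], [0.052, 0.0577, 0.0811]]
top 123 zmin [0.1911 0.1927 0.1935]
   0.18 10 [-0.0056 -0.0052 -0.0038] [0.0335 0.0677]
   0.2 24 [-0.0054 -0.005   0.0029] [0.0376 0.0685]
   0.22 26 [-0.0051 -0.0045  0.0017] [0.0366 0.0684]
   0.24 58 [-0.0043 -0.0011  0.0035] [0.042 0.068]
```

carry_out(
  commands=[
    [-0.003,0.001,0.01,-0.015,0,0],
    [-0.003,0.001,0.04,-0.015,0,0],
    [-0.003,0.001,0.07,-0.015,0,0],
    [-0.003,0.001,0.1,-0.015,0,0],
    [-0.003,0.001,0.13,-0.015,0,0],
  ],
)

```text
time: 15.05
tool_pos: [0.6022, -0.2423, 0.1433]
ee_rot: [3.126, 0.001, 1.661]
wrist_force: [0.3, 0.1, -0.9]
width: 0.0075
finger_force: 30.0
```

carry_out(
  commands=[
    [0,0,0.006,0,0,0],
    [0,0,0.014,0,0,0],
    [0,0,0.022,0,0,0],
    [0,0,0.03,0,0,0],
    [0,0,0.035,0,0,0],
  ],
)

```text
time: 15.55
tool_pos: [0.6033, -0.2425, 0.1097]
ee_rot: [3.125, 0.002, 1.661]
wrist_force: [-0.2, -0.0, -1.0]
width: 0.0077
finger_force: 30.0
```

```bash
python3 - <<'E'
from h import *
place("tab",0)
print(get_obs()["wrist_force"],get_obs()["wrist_torque"])
E
```

```text
rel [ 0.0013 -0.0019  0.0257] [[ 0.0164  0.0019 -0.0025]]
[-0.18735925 -0.00910227 -1.04656344] [-0.0571387   0.00589582  0.03052202]
```

carry_out(
  commands=[
    [0,0,0.004,0,0,0],
    [0,0,0.009,0,0,0],
    [0,0,0.014,0,0,0],
    [0,0,0.018,0,0,0],
    [0,0,0.021,0,0,0],
  ],
)

```text
time: 16.05
tool_pos: [0.6031, -0.2422, 0.0878]
ee_rot: [3.127, 0.001, 1.661]
wrist_force: [-0.1, 0.4, -1.0]
width: 0.0073
finger_force: 30.0
```

carry_out(
  commands=[
    [0,0,0.001,0,0,0],
    [0,0,0.002,0,0,0],
    [0,0,0.003,0,0,0],
    [0,0,0.003,0,0,0],
    [0,0,0.003,0,0,0],
  ],
)

```text
time: 16.55
tool_pos: [0.6033, -0.2423, 0.0855]
ee_rot: [3.126, 0.001, 1.661]
wrist_force: [-0.9, -0.3, -1.2]
width: 0.0076
finger_force: 30.0
```

carry_out(
  commands=[
    [0,0,0.0005,0,0,0],
    [0,0,0.001,0,0,0],
    [0,0,0.0015,0,0,0],
    [0,0,0.0015,0,0,0],
    [0,0,0.0015,0,0,0],
  ],
)

```text
time: 17.05
tool_pos: [0.6033, -0.2423, 0.084]
ee_rot: [3.126, 0.001, 1.661]
wrist_force: [-0.3, -0.6, 0.0]
width: 0.0072
finger_force: 30.0
```

carry_out(
  commands=[
    [0,0,0.0005,0,0,0],
    [0,0,0.001,0,0,0],
    [0,0,0.0015,0,0,0],
    [0,0,0.0015,0,0,0],
    [0,0,0.0015,0,0,0],
  ],
)

```text
time: 17.55
tool_pos: [0.6039, -0.2426, 0.0838]
ee_rot: [3.124, 0.002, 1.661]
wrist_force: [-0.5, -0.1, 5.2]
width: 0.0075
finger_force: 30.1
```

carry_out(
  commands=[
    [0,0,-0.0005,0,0,0],
    [0,0,-0.0005,0,0,0],
    [0,0,-0.0005,0,0,0],
    [0,0,-0.0005,0,0,0],
    [0,0,-0.0005,0,0,0],
  ],
  jaw=0.28,
)

```text
time: 18.05
tool_pos: [0.6031, -0.2421, 0.0823]
ee_rot: [3.127, 0.001, 1.661]
wrist_force: [0.2, 0.5, -0.8]
width: 0.0263
finger_force: 0.0
```

carry_out(
  commands=[
    [0,0,-0.015,0,0,0],
    [0,0,-0.04,0,0,0],
    [0,0,-0.08,0,0,0],
    [0,0,-0.125,0,0,0],
    [0,0,-0.16,0,0,0],
  ],
)

```text
time: 18.55
tool_pos: [0.6011, -0.2425, 0.2475]
ee_rot: [3.123, 0.003, 1.661]
wrist_force: [0.4, -0.2, -0.7]
width: 0.0264
finger_force: 0.0
```

```bash
python3 - <<'E'
from h import *
s=snapshot("wrist"); W=cloud(s).reshape(-1,3)
for n,h in(("arch",.14),("tab",.1)):
    L=Ro.from_euler("Z",YR).inv().apply(W-G[n])
    K=L[(L[:,2]>.055)&(L[:,2]<h+.015)&(abs(L[:,0])<.02)&(abs(L[:,1])<.08)]
    print(n,len(K),np.percentile(K,[1,50,99],axis=0).round(4).tolist())
cv2.imwrite("pics/w3.png",s["img"][...,::-1])
E
```

```text
arch 3307 [[-0.005, -0.0563, 0.0568], [0.0025, 0.0051, 0.1103], [0.0032, 0.0577, 0.1399]]
tab 935 [[-0.0036, -0.0645, 0.0582], [0.0004, 0.01, 0.0992], [0.0046, 0.0622, 0.1013]]
```

View pics/w3.png

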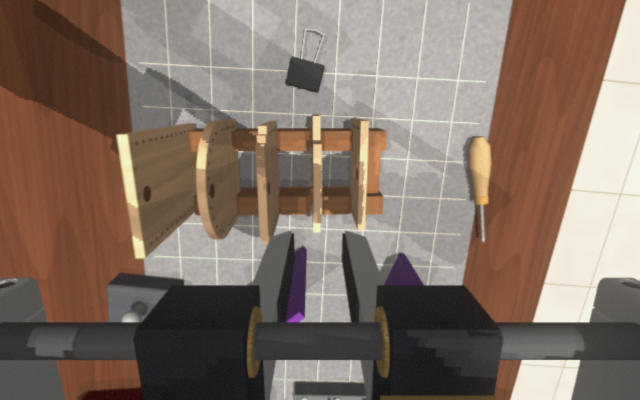

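All five templates stand in order, at columns 160, 215, 268, 317 and 360. Both placed templates are seated and centred, and the gripper is clear.

```bash
python3 -c "
from bench import *
print(close_job())"
```

```text
the job is handed in; nothing more can be done
None
```

I stood the arch template in groove 2 and the tab template in groove 4, each lowered to the groove floor and about centred across the rails, so the row of five steps down from the tall end; the job was handed in at about 18.6 s.

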